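# Zero the thickness gauge on its setting blade

## Robot

A 7-joint arm with a two-finger parallel gripper is mounted at the origin on the work surface. World frame = base frame: x ahead of the robot, y to its left, z up, the work surface at z = 0. Lengths are in m, angles in rad, forces in N, time in s.
With the tool pointing down it reaches from about 0.4 to 0.85 m from the base axis. Payload 4.5 kg.
Tool frame: the origin (TCP) lies on the centre line of the jaws, within the pads' length; the fingertips stand 8 mm ahead of it and the grasp point (between the pads) lies 11 mm behind it; z points along the fingers, x is the direction in which the jaws open and shut, and the axes are right-handed (so a half turn about z gives the same grasp; the last joint's range is limited). The gripper opens to 88 mm and grips with 3 to 60 N. Pads are 18 mm wide; open, the fingers measure 123 mm over their backs; the gripper's body (75 mm by 187 mm) begins 45 mm behind the grasp point.
Start: joints at [-1.274, 0.689, -0.195, 1.565, 0.157, 0.902, -0.215], TCP at [0.162, 0.604, 0.247] pointing down, gripper open.
Joint ranges: [-3.01, 3.01], [-0.46, 2.08], [-1.47, 1.51], [0.13, 2.56], [-1, 4.14], [0.04, 2.09], [-2.66, 2.66]. Speed limits (rad/s): [2.57, 2.57, 3.14, 3.14, 3.14, 3.14, 3.14].

## Interface

Orientations are given as a unit quaternion [x, y, z, w].
In Python, from plant import r gives the robot as it stands.
- The arm moves only by the shell command python3 -m pendant 'ROWS' [FORCE]. ROWS is JSON, a list of rows, each a list of 3 entries, a list of its own where there are three numbers: the turn, a rotation vector about the tool's x, y, z in rad, then the shift along the tool's x, y, z in m, then the opening, from 0 (shut) to 1 (fully open). In form: [[[wx, wy, wz], [tx, ty, tz], claw], ...]. A call has 1 to 10 rows; each row is the pose to reach, as a shift and turn from the pose commanded when the call began, along the tool's axes at that moment; what a row does not reach only later rows make up. A row lasts 1/10 s, in which the tool goes at most 50 mm and 8.59 degrees, less where a joint would pass 70% of its speed; a pose out of reach is approached as far as the arm can. A call with a gripper value outside its range is refused whole. The fingers move at their own pace and stop on an object; FORCE is the grip in N (left out, the last holds). Time passes only in rows, so rows that repeat a pose let the fingers close. It gives the time, the measured TCP pose, the force and the opening at its end, in the units of the state.
- r.get_state(): the state, without advancing time (a new reading comes with each control period).
- r.snapshot(name): name is "scene" or "side" or "wrist"; returns a dict with "image" (384x512x3 uint8, red, green, blue), "mtx" (3x3 intrinsics, pixels), "R" (3x3) and "t" (3): a world point X has camera coordinates R X + t; the wrist camera has in their place "T_tool_cam" (4x4, takes a point from camera to tool coordinates, whose origin is the TCP and whose axes are the tool frame's). Camera axes: x right, y down, z forward; pixel columns grow to the right and rows downward; lengths in m; the calibration is good to about 2 mm. A picture is of the moment at which its call begins: read the wrist's pose just before it. There is no depth.
- r.finish_job(): hands the job in, once; it reports no verdict.
The state is a dict: "clock": time; "q": joint angles; "qd": joint speeds; "joint_torque": joint torques, N m; "tool_pos": TCP position; "eef_rot": TCP orientation; "contact_force": force on the tool from outside, world axes, zero at the start; "moment": the same for the moment, N m; "opening": opening from 0.0 (shut) to 1.0 (fully open).
Only numpy, scipy, OpenCV 4.12 (cv2) and the standard library are available. Lean on these libraries where they do the work, as an engineer would, in place of code of your own. Each camera call takes 0.05 s, during which the arm holds its last target. There are 200 camera calls.

## Task

Zero the bench thickness gauge: slide the steel setting blade (the one with the upright tab) nose first into the gauge's throat, gently, until it is fully home against the stop inside, which you will have to feel for. Then, with the blade left in place, turn the dial's bezel until its zero mark stands at the pointer. Leave everything else on the bench where it is.

Things in the scene. Friction and masses are not known exactly. Their poses are not given: they have to be found in the camera images.
- gauge: The fixed bench thickness gauge: dark steel base plate, top 20 mm above the bench, with a grey head (60 deep, 80 wide, top at 105 mm). Origin at bench level under the throat's mouth at the head's front face; x points into the throat. The plate spans x -200 to 100, y +-100 mm. Behind the head a black-knobbed block carries the stop, clamped at a different depth each time.
- mouth (a point): Middle of the throat's mouth at the head's front face, on the plate's top; axes as the gauge's. The throat is a level tunnel along x on the plate, 27 mm wide, 12 high; 12 mm high steel lips flare it to 44 mm over the 12 mm before the head. 20 mm inside, a round presser foot sprung down (2 to 3 N) to 2 mm above the plate rides up on the blade.
- blade: The setting blade, loose, flat on the plate: steel strip 89 mm long, 24 wide, 5 thick, with an upright tab at its rear end (14 mm along the blade, 24 wide, top 37 mm above the blade's underside), about 0.16 kg. Origin at the underside below the tab's middle; x points to the nose, z up. The tab's rear face is at x = -7 mm, the nose end at 82 mm.
- blade_tip (a point): Middle of the blade's nose end, 82 mm ahead of the blade's origin, 1 mm above its underside. The last 16 mm of the strip are bevelled on top from 5 to 2 mm thick.
- plunger (a joint): Travel (m) of the stop's light plunger (under 1 N) deep in the throat: 0 out and free, 0.004 fully pressed in by the blade's nose, where the stop turns solid. The nose is then 43 to 55 mm inside the mouth, depending on where the stop is clamped.
- pointer (a joint): Angle of the dial's pointer (rad, grows anticlockwise seen from above): 0 with the throat empty, about 1.1 with the blade under the presser foot.
- pointer_tip (a point): Point on the dial's pointer (a thin black bar; its long end is the tip), 22 mm from the dial's axis, 143 mm above the bench.
- bezel (a joint): Angle of the dial's bezel (rad, grows anticlockwise seen from above, counted from the same direction as the pointer: zero mark and pointer meet when both read alike). It turns stiffly (0.05 N m) from -3 to 3 and stays where it is left.
- zero_mark (a point): Inner end of the zero mark (a short black bar, the only one on the bezel's steel rim), 22 mm from the dial's axis, 141 mm above the bench. The white face with 24 divisions turns with the bezel.
- dial_axis (a point): Centre of the dial, level on top of the gauge's head, 30 mm behind its front face, 141 mm above the bench. The bezel is a knurled steel disc 56 mm across, its side from 125 to 141 mm above the bench, on a neck 36 mm wide; the head's top lies 20 mm below it.
- spool: Bystander: a wooden thread spool, 30 mm wide, 36 mm tall, standing on the gauge's plate; origin at the centre of its underside.
- button_disc: Bystander: a brass button disc, 30 mm across, 6 mm thick, lying on the gauge's plate; origin at the centre of its underside.
- tape_roll: Bystander: a cardboard tape roll, 68 mm across, 24 mm high, on the bench; origin at the centre of its underside.
- magnifier: Bystander: a round magnifier lying flat, lens 76 mm across, 14 mm high, 100 mm black handle along its -x; origin at the centre of its underside.
- rule: Bystander: a plain steel strip without a tab, 160 x 26 x 5 mm, lying on the bench (not the setting blade); origin at the centre of its underside.
- jar: Bystander: an amber glass jar with a black cap, 52 mm across, 70 mm tall; origin at the centre of its underside.
- card_box: Bystander: a small lidded cardboard box, 104 x 74 x 38 mm; origin at the centre of its underside.

How it is judged:
On the way, in this order (a step that is already met when the one before it is completed fails the run):
1. the blade is fully home in the throat: under the presser foot and pressing the stop's plunger in (value of joint plunger above 0.0024 m and value of joint pointer above 0.95 rad and y of blade_tip in the frame of gauge between -0.004 and 0.004 m and angle between the x axis of blade and the x axis of gauge, either way round below 0.12 rad and angle between blade's own z axis and vertical below 0.08 rad), for 0.2 s.
2. then the bezel's zero mark is turned to the pointer (horizontal distance between zero_mark and pointer_tip below 0.003 m), for 0.2 s.
At the end, for the whole second after the job is handed in: Blade flat, at rest, straight in the throat (nose within 4 mm of the middle line, within 0.12 rad), pointer above 0.95 rad, plunger pressed in over 2.4 of its 4 mm; the bezel at rest with the zero mark within 3 mm (half a division) of the pointer, both taken 22 mm from the dial's axis (all of step 1 and horizontal distance between zero_mark and pointer_tip below 0.003 m and linear speed of blade below 0.01 m/s and velocity of joint bezel between -0.05 and 0.05 rad/s); the robot touches nothing.
It fails at once if the blade is pressed against the gauge with more than 60 N (contact force between blade and gauge above 60 N).
It fails at once if a bystander is moved more than 25 mm (distance of any of spool, button_disc, tape_roll, magnifier, rule, jar, card_box from where it was at the start of the episode above 0.025 m).
It also fails if it takes over 62 s, if anything falls off the work surface, if the arm or the gripper's body presses on something with over 40 N, if the wrist force passes 120 N, or if a joint passes its speed limit or range.

## Working session

There is one attempt and no reset: what is moved stays moved. The work goes in short steps, Python scripts to look and compute and a shell command to move; the robot and the scene stay as the last step left them, time stands still between calls to the robot, and variables do not carry over. Pictures are saved under pics/ and viewed, about 8 in all and at most 12, crops included, and the job is handed in when it is done.

```bash
ls; mkdir -p pics; cat > h.py <<'E'
import numpy as np, cv2
from scipy.spatial.transform import Rotation as Ro
from plant import r
def cam(name):
    s=r.get_state(); d=r.snapshot(name)
    if name=="wrist":
        T=np.eye(4);T[:3,:3]=Ro.from_quat(s["eef_rot"]).as_matrix();T[:3,3]=s["tool_pos"]
        M=np.linalg.inv(T@np.array(d["T_tool_cam"]));d["R"],d["t"]=M[:3,:3],M[:3,3]
    np.savez("pics/last_%s.npz"%name,**{k:np.array(d[k]) for k in("mtx","R","t","image")})
    return d
def load(name): return dict(np.load("pics/last_%s.npz"%name))
def ray(d,u,v,z):
    K,R,t=map(np.array,(d["mtx"],d["R"],d["t"]));c=-R.T@t;w=R.T@np.linalg.inv(K)@[u,v,1]
    return c+w*(z-c[2])/w[2]
def proj(d,X):
    p=np.array(d["mtx"])@(np.array(d["R"])@np.array(X)+np.array(d["t"]).ravel());return p[:2]/p[2]
def save(d,name,box=None,s=1):
    im=np.array(d["image"])[:,:,::-1]
    if box: x0,y0,x1,y1=box;im=im[y0:y1,x0:x1]
    cv2.imwrite("pics/"+name,cv2.resize(im,None,fx=s,fy=s,interpolation=cv2.INTER_CUBIC))
E
python3 - <<'E'
from h import *
print(r.get_state())
d=cam("scene");e=cam("side")
a=np.vstack([np.array(d["image"]),]);save(d,"scene.png",None,1.5);save(e,"side.png",None,1.5)
for x in(d,e):print(-np.array(x["R"]).T@np.array(x["t"]))
E
```

```text
pics
{'clock': 0.0, 'q': array([-1.2742109 ,  0.68999579, -0.19453559,  1.56634781,  0.15731343,
        0.90246449, -0.21512606]), 'qd': array([ 0.00041803,  0.00063344, -0.00119103, -0.00161406, -0.0022352 ,
       -0.00125611,  0.0013728 ]), 'joint_torque': array([ 2.22352724e-04, -5.27577817e+01, -1.26685783e+00, -1.53432530e+01,
       -5.26022469e-02,  6.52948205e-03,  1.73230951e-04]), 'tool_pos': array([0.16223495, 0.60294287, 0.24590218]), 'eef_rot': array([ 7.93627551e-01,  6.08403223e-01, -6.83461355e-04,  6.01558975e-04]), 'contact_force': array([-0.27764566, -0.49920493,  1.1456412 ]), 'moment': array([ 0.05123729, -0.01654479, -0.01151155]), 'opening': 1.0044541771104805}
[ 1.09045868 -0.15470169  0.85415258]
[ 0.40905749 -0.81370474  0.66739444]
```

View pics/scene.png

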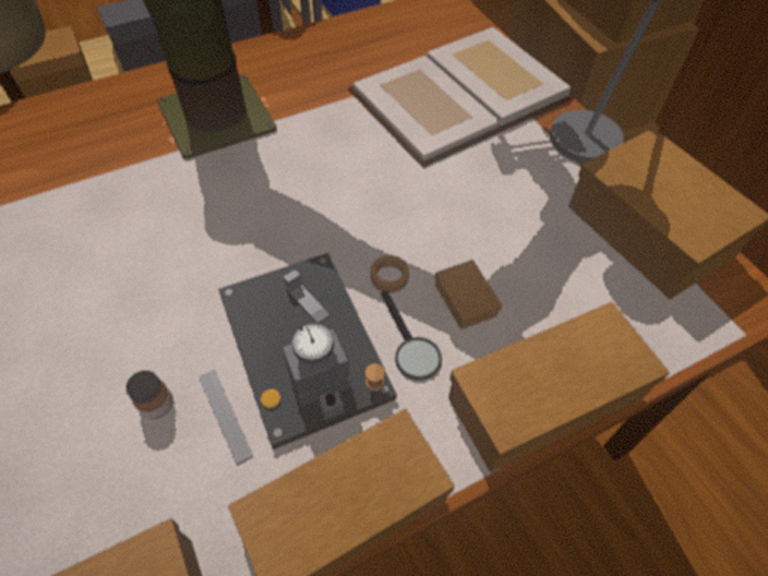

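View pics/side.png

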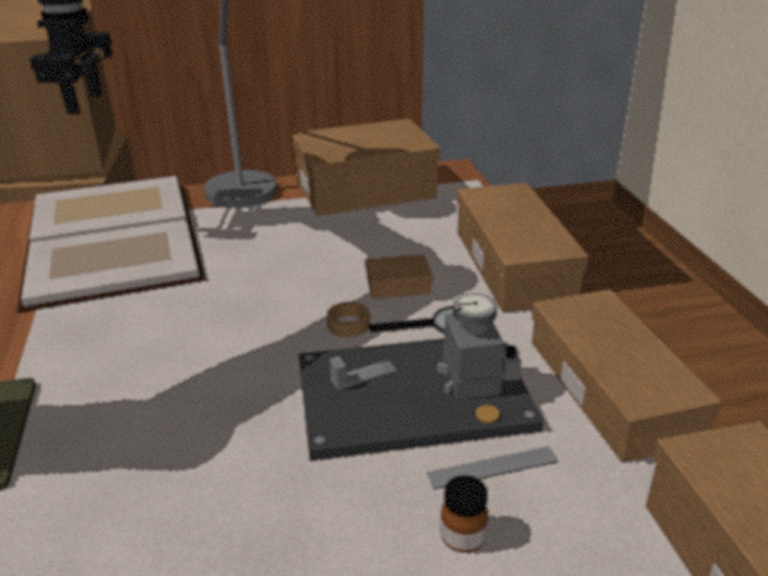

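The scene shows the gauge plate with corners at about (220,290), (328,255), (395,397), (275,447). The throat faces the robot. The blade's tab is near (291,283) and its nose near (318,314), askew to the throat. The side view agrees. I'll get rough poses from these.

```bash
python3 - <<'E'
from h import *
d=load("scene");e=load("side")
P=[np.array([ray(d,u/1.5,v/1.5,.02) for u,v in[(220,290),(328,255),(395,397),(275,447)]]),
 np.array([ray(e,u/1.5,v/1.5,.02) for u,v in[(310,451),(299,352),(515,338),(542,427)]])]
for p in P:
  print(p[:,:2].round(4),[np.linalg.norm(p[i]-p[i-1]).round(3) for i in range(4)])
  G=np.array([[-.2,-.1],[-.2,.1],[.1,.1],[.1,-.1]]);
  q=p[:,:2];gc=G.mean(0);A=(G-gc);B=q-q.mean(0)
  th=np.arctan2((A[:,0]*B[:,1]-A[:,1]*B[:,0]).sum(),(A*B).sum());R=np.array([[np.cos(th),-np.sin(th)],[np.sin(th),np.cos(th)]])
  print("gauge",q.mean(0)-R@gc,th)
print("dial",ray(d,313/1.5,342/1.5,.141),ray(e,474/1.5,306/1.5,.141))
print("tabtop",ray(d,291/1.5,275/1.5,.057),ray(e,337/1.5,361/1.5,.057),"nose",ray(d,318/1.5,315/1.5,.022),ray(e,394/1.5,368/1.5,.022))
print("spool",ray(d,375/1.5,370/1.5,.056))
save(e,"c1.png",(185,190,365,310),4.4)
s=r.get_state();print(Ro.from_quat(s["eef_rot"]).as_matrix().round(3))
E
```

```text
[[ 0.4624 -0.1365]
 [ 0.4758  0.058 ]
 [ 0.7706  0.0378]
 [ 0.7608 -0.1523]] [np.float64(0.299), np.float64(0.195), np.float64(0.295), np.float64(0.19)]
gauge [ 0.66730111 -0.05126557] -0.06031221561793026
[[ 0.4574 -0.1423]
 [ 0.4689  0.0607]
 [ 0.7841  0.0198]
 [ 0.7478 -0.1683]] [np.float64(0.292), np.float64(0.203), np.float64(0.318), np.float64(0.192)]
gauge [ 0.66420743 -0.06317626] -0.1135372337262286
dial [ 0.69384827 -0.05281122  0.141     ] [ 0.68830063 -0.05765975  0.141     ]
tabtop [ 0.51391982 -0.02328252  0.057     ] [ 0.51252245 -0.021234    0.057     ] nose [ 0.58445238 -0.00834485  0.022     ] [ 0.59323894 -0.01029179  0.022     ]
spool [0.73235583 0.02305386 0.056     ]
[[ 0.26   0.966 -0.   ]
 [ 0.966 -0.26  -0.002]
 [-0.002  0.    -1.   ]]
```

View pics/c1.png

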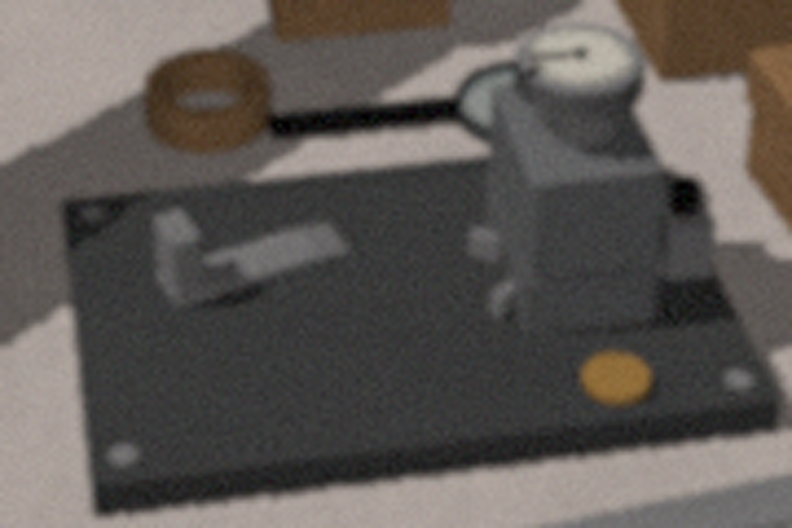

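```bash
python3 -m pendant '[[[0,0,-0.43],[-0.523,0.493,-0.05],1],[[0,0,-0.43],[-0.523,0.493,-0.05],1],[[0,0,-0.43],[-0.523,0.493,-0.05],1],[[0,0,-0.43],[-0.523,0.493,-0.05],1],[[0,0,-0.43],[-0.523,0.493,-0.05],1],[[0,0,-0.43],[-0.523,0.493,-0.05],1],[[0,0,-0.43],[-0.523,0.493,-0.05],1],[[0,0,-0.43],[-0.523,0.493,-0.05],1],[[0,0,-0.43],[-0.523,0.493,-0.05],1],[[0,0,-0.43],[-0.523,0.493,-0.05],1]]'
python3 - <<'E'
from h import *
s=r.get_state();print(s["q"].round(3),Ro.from_quat(s["eef_rot"]).as_matrix().round(3))
E
```

```text
clock: 1.1
tool_pos: [0.399, 0.1622, 0.2815]
eef_rot: [0.646, 0.764, -0.0, -0.0]
contact_force: [1.8, 0.4, 0.1]
opening: 1.0
[-0.219  0.405 -0.39   2.066  0.232  0.711  0.98 ] [[-0.167  0.986 -0.   ]
 [ 0.986  0.167 -0.   ]
 [-0.    -0.    -1.   ]]
```

```bash
python3 -m pendant '[[[0,0,0],[-0.207,0.0725,-0.018],1],[[0,0,0],[-0.207,0.0725,-0.018],1],[[0,0,0],[-0.207,0.0725,-0.018],1],[[0,0,0],[-0.207,0.0725,-0.018],1],[[0,0,0],[-0.207,0.0725,-0.018],1],[[0,0,0],[-0.207,0.0725,-0.018],1],[[0,0,0],[-0.207,0.0725,-0.018],1]]'
python3 - <<'E'
from h import *
d=cam("wrist");save(d,"w1.png",None,1.5)
print(d["T_tool_cam"].round(3))
for p in[(.513,-.022,.057),(.588,-.009,.022),(.664,-.055,.02),(.694,-.055,.141)]:print(proj(d,p)*1.5)
E
```

```text
clock: 1.8
tool_pos: [0.5038, -0.0273, 0.299]
eef_rot: [0.646, 0.764, -0.0, -0.001]
contact_force: [-0.3, 0.9, -0.3]
opening: 1.004
[[ 1.    -0.001 -0.    -0.   ]
 [ 0.001  0.95   0.311 -0.081]
 [-0.    -0.311  0.95  -0.138]
 [ 0.     0.     0.     1.   ]]
[390.61287593 252.46131437]
[390.44280605 313.81907596]
[339.09894223 368.47131327]
[319.7766991  467.29530675]
```

View pics/w1.png

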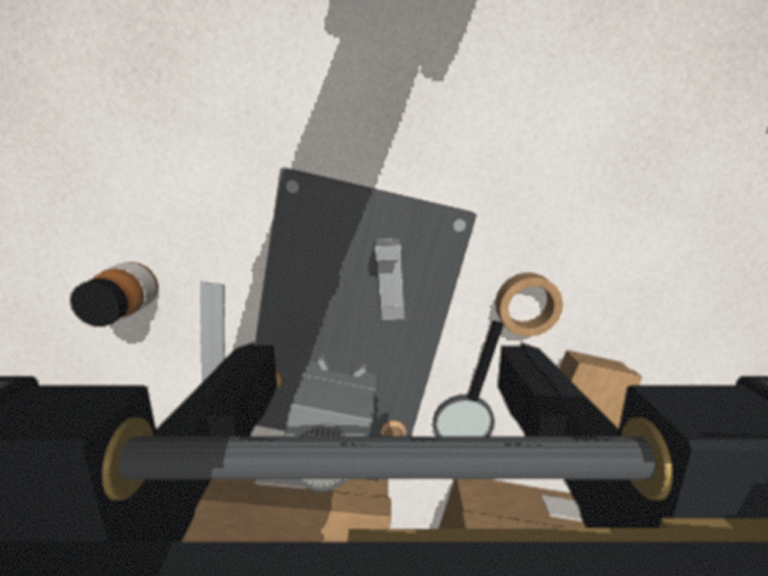

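The wrist view shows the blade tab top at about (388,243), the nose at about (393,319), and the two lips at about (322,364) and (362,370). I'll enlarge this area for exact readings.

```bash
python3 - <<'E'
from h import *
save(load("wrist"),"w1c.png",(180,105,320,285),3.3*1.0)
E
```

```text
(no output)
```

View pics/w1c.png

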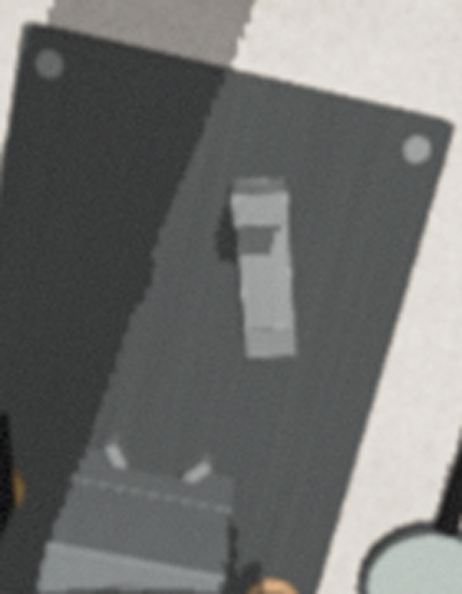

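```bash
cat > m.py <<'E'
from h import *
d=load("wrist");g=lambda x,y,z:ray(d,x/3.3+180,y/3.3+105,z)[:2]
pl,pr=g(25,22,.02),g(453,123,.02)
print("plate rear",pl,pr,np.linalg.norm(pr-pl)); v=pr-pl;print("yaw",np.arctan2(v[1],v[0])-np.pi/2, "yaw right edge",np.arctan2(*(g(325,570,.02)-pr)[::-1]))
hl,hr=g(47,543,.105),g(225,577,.105);v=hr-hl;print("head",hl,hr,np.linalg.norm(v),(hl+hr)/2,np.arctan2(v[1],v[0])-np.pi/2)
a,b,c,e=g(110,443,.032),g(212,460,.032),g(122,468,.032),g(187,480,.032)
print("lip front",(a+b)/2,np.linalg.norm(a-b),"lip back",(c+e)/2,np.linalg.norm(c-e))
n1,n2=g(247,357,.021),g(296,354,.021);print("nose",(n1+n2)/2,np.linalg.norm(n1-n2))
t1,t2=g(232,195,.057),g(288,193,.057);print("tab rear top",(t1+t2)/2,np.linalg.norm(t1-t2))
b1,b2=g(235,180,.02),g(284,178,.02);print("tab rear bot",(b1+b2)/2,np.linalg.norm(b1-b2))
v=(n1+n2)/2-(t1+t2)/2;print("blade yaw",np.arctan2(v[1],v[0]),np.linalg.norm(v))
v=(n1+n2)/2-(b1+b2)/2;print("blade yaw",np.arctan2(v[1],v[0]),np.linalg.norm(v))
E
python3 m.py
```

```text
plate rear [ 0.45600506 -0.13869189] [0.46798842 0.05742344] 0.19648110631085017
yaw -0.06102776173284141 yaw right edge -0.05127139367584561
head [ 0.65966651 -0.09107554] [ 0.66397491 -0.01425151] 0.07694473832637151 [ 0.66182071 -0.05266353] -0.05602279879740513
lip front [ 0.64935164 -0.05103231] 0.05133208681573533 lip back [ 0.66242501 -0.05260943] 0.03309605580857591
nose [ 0.59392798 -0.00471894] 0.024210353368889687
tab rear top [ 0.50696968 -0.0253417 ] 0.02383027503954417
tab rear bot [ 0.50806284 -0.02521027] 0.022765919842957442
blade yaw 0.2328549206054897 0.08937026520450722
blade yaw 0.2342638864302317 0.0882763644341707
```

```bash
cat > g.py <<'E'
from h import *
def tgt(yaw,tilt):
    f=np.array([np.cos(yaw),np.sin(yaw),0]);z=np.sin(tilt)*f-np.array([0,0,np.cos(tilt)])
    x=np.array([-f[1],f[0],0]);return np.c_[x,np.cross(z,x),z]
def rel(tcp,M):
    s=r.get_state();C=Ro.from_quat(s["eef_rot"]).as_matrix()
    print("turn",Ro.from_matrix(C.T@M).as_rotvec().round(4),"shift",(C.T@(np.array(tcp)-s["tool_pos"])).round(4))
def show():
    s=r.get_state();C=Ro.from_quat(s["eef_rot"]).as_matrix();z=C[:,2];x=C[:,0]
    print("t",s["clock"],"tcp",s["tool_pos"].round(4),"yaw",np.arctan2(-x[0],x[1]).round(4),"tilt",np.hypot(z[0],z[1]).round(3),"F",s["contact_force"].round(1),"open",round(float(s["opening"]),3),"q",s["q"].round(2))
E
python3 -c "
from g import *
show();M=tgt(.234,.25)
rel((.5127,-.024,.110),M);rel((.5127,-.024,.0373),M)"
```

```text
t 1.85 tcp [ 0.5036 -0.0265  0.2991] yaw 0.1691 tilt 0.002 F [-0.   0.6  0.3] open 1.002 q [ 0.21  0.48 -0.38  1.85  0.23  0.86  1.46]
turn [-0.2509  0.0069 -0.0647] shift [0.0007 0.0096 0.1891]
turn [-0.2509  0.0069 -0.0647] shift [0.0006 0.0096 0.2618]
```

```bash
python3 -m pendant '[[[-0.251,0.007,-0.065],[0.001,0.01,0.04],1],[[-0.251,0.007,-0.065],[0.001,0.01,0.08],1],[[-0.251,0.007,-0.065],[0.001,0.01,0.12],1],[[-0.251,0.007,-0.065],[0.001,0.01,0.16],1],[[-0.251,0.007,-0.065],[0.001,0.01,0.18],1],[[-0.251,0.007,-0.065],[0.001,0.01,0.19],1],[[-0.251,0.007,-0.065],[0.001,0.01,0.19],1],[[-0.251,0.007,-0.065],[0.001,0.01,0.19],1]]' 10 >/dev/null
python3 -c "
from g import *
show();M=tgt(.234,.25);rel((.5127,-.024,.0373),M)
d=cam('wrist');save(d,'w2.png',None,1.4)"
```

```text
t 2.65 tcp [ 0.5001 -0.0277  0.1146] yaw 0.2445 tilt 0.198 F [-1.7  0.5 -1.3] open 1.0 q [ 0.27  0.76 -0.45  2.22  1.52  0.28  0.28]
turn [-0.0511  0.0062  0.0122] shift [ 0.0013 -0.0024  0.0784]
```

View pics/w2.png

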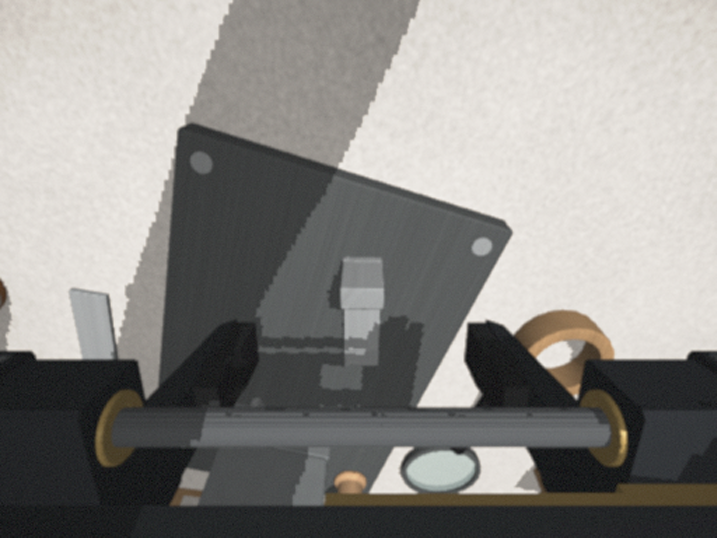

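The tab, at about (362,285) in the picture, sits centred between the fingers. A tilt of 0.20 is enough and keeps q6 off its limit, so I'll descend and grip.

```bash
python3 -c "
from g import *
show();M=tgt(.234,.2);rel((.5112,-.0244,.0372),M)"
```

```text
t 2.7 tcp [ 0.5002 -0.0278  0.1132] yaw 0.244 tilt 0.198 F [ 0.1 -0.9 -1. ] open 1.004 q [ 0.28  0.76 -0.46  2.22  1.54  0.28  0.27]
turn [-0.0006  0.0045  0.0111] shift [ 0.0012 -0.0038  0.0767]
```

```bash
python3 -m pendant '[[[0,0.004,0.011],[0.001,-0.004,0.02],1],[[0,0.004,0.011],[0.001,-0.004,0.04],1],[[0,0.004,0.011],[0.001,-0.004,0.058],1],[[0,0.004,0.011],[0.001,-0.004,0.068],1],[[0,0.004,0.011],[0.001,-0.004,0.075],1],[[0,0.004,0.011],[0.001,-0.004,0.075],1],[[0,0.004,0.011],[0.001,-0.004,0.075],1]]' 10 >/dev/null
python3 -c "
from g import *
show();M=tgt(.234,.2);rel((.5112,-.0244,.0372),M)"
```

```text
t 3.4 tcp [ 0.5108 -0.027   0.0407] yaw 0.2309 tilt 0.197 F [ 0.6  0.8 -0. ] open 1.003 q [ 0.32  0.95 -0.55  2.2   1.9   0.42 -0.06]
turn [-0.0019  0.0033 -0.0025] shift [0.0024 0.0002 0.0036]
```

```bash
python3 -m pendant '[[[0,0.003,-0.002],[0.002,0,0.003],1],[[0,0.003,-0.002],[0.002,0,0.003],0],[[0,0.003,-0.002],[0.002,0,0.003],0],[[0,0.003,-0.002],[0.002,0,0.003],0],[[0,0.003,-0.002],[0.002,0,0.003],0],[[0,0.003,-0.002],[0.002,0,0.003],0],[[0,0.003,-0.002],[0.002,0,0.003],0],[[0,0.003,-0.002],[0.002,0,0.003],0],[[0,0.003,-0.002],[0.002,0,0.003],0],[[0,0.003,-0.002],[0.002,0,0.003],0]]' 10 >/dev/null
python3 -c "
from g import *
show()"
```

```text
t 4.4 tcp [ 0.511  -0.0252  0.0372] yaw 0.2327 tilt 0.197 F [-0.2  0.2  0.1] open 0.271 q [ 0.32  0.96 -0.56  2.2   1.91  0.42 -0.07]
```

```bash
python3 -c "
from g import *
M=tgt(-.057,.2);rel((.5469,-.0459,.0374),M)"
```

```text
turn [-0.002  -0.0573  0.284 ] shift [-0.0284  0.0296  0.0058]
```

```bash
python3 -m pendant '[[[0,-0.01,0.057],[-0.0057,0.0059,0.0011],0],[[-0.001,-0.023,0.114],[-0.0114,0.0118,0.0023],0],[[-0.001,-0.034,0.17],[-0.017,0.0178,0.0035],0],[[-0.002,-0.046,0.227],[-0.0227,0.0237,0.0046],0],[[-0.002,-0.057,0.284],[-0.0284,0.0296,0.0057],0],[[-0.002,-0.057,0.284],[-0.0284,0.0296,0.0057],0],[[-0.002,-0.057,0.284],[-0.0284,0.0296,0.0057],0],[[-0.002,-0.057,0.284],[-0.0284,0.0296,0.0057],0]]' 10 >/dev/null
python3 -c "
from g import *
show()
M=tgt(-.057,.2);rel((.5469,-.0459,.0374),M)
d=cam('wrist');save(d,'w3.png',(100,130,420,370),2.4)
f=np.array([np.cos(-.057),np.sin(-.057),0])
for p in [np.array([.662,-.0525,.032])-.0*f,np.array([.662,-.0525,.02])-.03*f]:print((proj(d,p)-[100,130])*2.4)"
```

```text
t 5.2 tcp [ 0.5462 -0.0458  0.0373] yaw -0.0558 tilt 0.198 F [-0.9  0.2 -2.2] open 0.27 q [ 0.3   0.96 -0.52  2.1   1.72  0.42 -0.15]
turn [-0.0009 -0.0005  0.0011] shift [-0.0001  0.0007  0.    ]
[379.22609594 547.20535595]
[379.24814747 456.16212005]
```

View pics/w3.png

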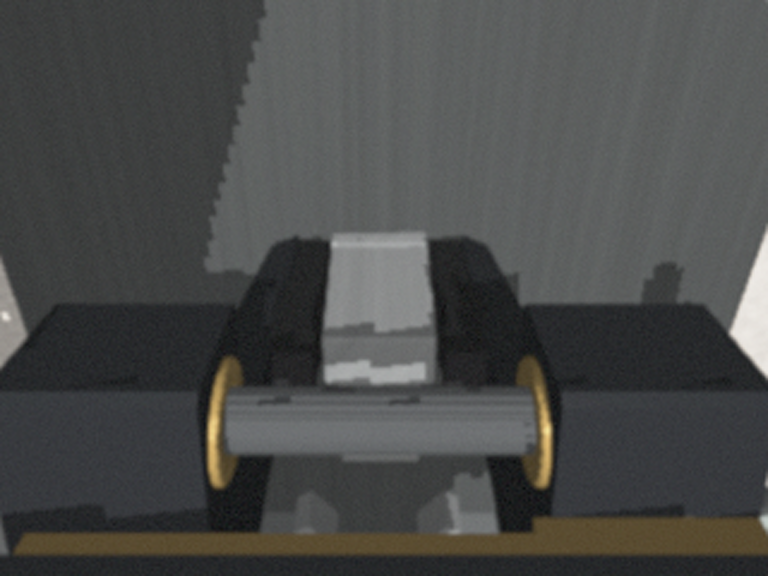

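The nose (about x=381) is centred between the lips (about x=379) and runs parallel to the plate's grain. I'll insert in small steps and watch the force.

```bash
python3 -m pendant '[[[0,0,0],[0,0.0049,0.001],0],[[0,0,0],[0,0.0098,0.002],0],[[0,0,0],[0,0.0147,0.003],0],[[0,0,0],[0,0.0196,0.004],0],[[0,0,0],[0,0.0245,0.005],0],[[0,0,0],[0,0.0294,0.006],0],[[0,0,0],[0,0.0343,0.007],0],[[0,0,0],[0,0.0343,0.007],0]]' 10 >/dev/null
python3 -c "
from g import *
show()"
```

```text
t 6.05 tcp [ 0.5833 -0.0479  0.0376] yaw -0.0574 tilt 0.2 F [ 0.4 -0.4 -1.3] open 0.268 q [ 0.27  0.96 -0.46  2.    1.52  0.38  0.07]
```

```bash
for i in 1; do python3 -m pendant '[[[0,0,0],[0,0.003,0.0006],0],[[0,0,0],[0,0.006,0.0012],0],[[0,0,0],[0,0.009,0.0018],0],[[0,0,0],[0,0.012,0.0024],0],[[0,0,0],[0,0.015,0.003],0],[[0,0,0],[0,0.018,0.0036],0],[[0,0,0],[0,0.018,0.0036],0]]' 10 >/dev/null; python3 -c "
from g import *
show()"; done
```

```text
t 6.75 tcp [ 0.6002 -0.049   0.0374] yaw -0.0573 tilt 0.199 F [-0.9 -1.4 -1.5] open 0.274 q [ 0.28  0.97 -0.47  1.95  1.41  0.39  0.19]
```

```bash
python3 -m pendant '[[[0,0,0],[0,0.003,0.0006],0],[[0,0,0],[0,0.006,0.0012],0],[[0,0,0],[0,0.009,0.0018],0],[[0,0,0],[0,0.012,0.0024],0],[[0,0,0],[0,0.0125,0.0025],0]]' 10 >/dev/null; python3 -c "
from g import *
show()"
```

```text
t 7.25 tcp [ 0.6134 -0.0497  0.0375] yaw -0.0574 tilt 0.199 F [-2.3  1.1 -2.1] open 0.269 q [ 0.29  0.98 -0.49  1.91  1.35  0.42  0.27]
```

```bash
python3 -m pendant '[[[0,0,0],[0,0.001,0.0002],0],[[0,0,0],[0,0.002,0.0004],0],[[0,0,0],[0,0.003,0.0006],0],[[0,0,0],[0,0.004,0.0008],0],[[0,0,0],[0,0.005,0.001],0],[[0,0,0],[0,0.005,0.001],0]]' 10 >/dev/null; python3 -c "
from g import *
show()"
```

```text
t 7.85 tcp [ 0.6184 -0.05    0.0376] yaw -0.0572 tilt 0.199 F [-0.9 -0.2 -3.1] open 0.273 q [ 0.29  0.98 -0.5   1.89  1.33  0.43  0.3 ]
```

```bash
python3 -m pendant '[[[0,0,0],[0,0.001,0.0002],0],[[0,0,0],[0,0.002,0.0004],0],[[0,0,0],[0,0.003,0.0006],0],[[0,0,0],[0,0.003,0.0006],0]]' 10 >/dev/null; python3 -c "
from g import *
show()"
```

```text
t 8.25 tcp [ 0.6214 -0.0502  0.0376] yaw -0.0572 tilt 0.199 F [-1.9  0.3 -3. ] open 0.269 q [ 0.29  0.99 -0.5   1.88  1.31  0.43  0.31]
```

```bash
python3 -m pendant '[[[0,0,0],[0,0.001,0.0002],0],[[0,0,0],[0,0.002,0.0004],0],[[0,0,0],[0,0.002,0.0004],0]]' 10 >/dev/null; python3 -c "
from g import *
show()"
```

```text
t 8.55 tcp [ 0.6234 -0.0503  0.0376] yaw -0.0571 tilt 0.199 F [-1.2 -0.3 -2.1] open 0.269 q [ 0.29  0.99 -0.51  1.88  1.3   0.44  0.32]
```

```bash
python3 -m pendant '[[[0,0,0],[0,0.001,0.0002],0],[[0,0,0],[0,0.002,0.0004],0],[[0,0,0],[0,0.002,0.0004],0]]' 10 >/dev/null; python3 -c "
from g import *
show()"
```

```text
t 8.85 tcp [ 0.6253 -0.0504  0.0376] yaw -0.0571 tilt 0.199 F [-2.6  0.  -2.3] open 0.269 q [ 0.29  0.99 -0.51  1.87  1.3   0.44  0.33]
```

```bash
python3 -m pendant '[[[0,0,0],[0,0.001,0.0002],0],[[0,0,0],[0,0.0015,0.0003],0],[[0,0,0],[0,0.0015,0.0003],0]]' 10 >/dev/null; python3 -c "
from g import *
show()"
```

```text
t 9.15 tcp [ 0.6267 -0.0505  0.0375] yaw -0.0571 tilt 0.199 F [-3.   0.4 -3.6] open 0.272 q [ 0.3   0.99 -0.51  1.87  1.29  0.44  0.34]
```

```bash
python3 -m pendant '[[[0,0,0],[0,0.001,0.0002],0],[[0,0,0],[0,0.0015,0.0003],0],[[0,0,0],[0,0.0015,0.0003],0]]' 10 >/dev/null; python3 -c "
from g import *
show()"
```

```text
t 9.45 tcp [ 0.6283 -0.0506  0.0376] yaw -0.0571 tilt 0.199 F [-2.2  0.6 -2. ] open 0.272 q [ 0.3   0.99 -0.51  1.86  1.28  0.45  0.35]
```

```bash
python3 -m pendant '[[[0,0,0],[0,0.001,0.0002],0],[[0,0,0],[0,0.0015,0.0003],0],[[0,0,0],[0,0.0015,0.0003],0]]' 10 >/dev/null; python3 -c "
from g import *
show()"
```

```text
t 9.75 tcp [ 0.6293 -0.0506  0.0375] yaw -0.057 tilt 0.198 F [-3.5 -0.3 -1.2] open 0.268 q [ 0.3   0.99 -0.52  1.86  1.28  0.45  0.35]
```

```bash
python3 -m pendant '[[[0,0,0],[0,0.001,0.0002],0],[[0,0,0],[0,0.001,0.0002],0]]' 10 >/dev/null; python3 -c "
from g import *
show()"
```

```text
t 9.95 tcp [ 0.6296 -0.0506  0.0373] yaw -0.0568 tilt 0.197 F [-6.  -0.6  0.6] open 0.272 q [ 0.3   0.99 -0.52  1.85  1.27  0.45  0.36]
```

```bash
python3 -m pendant '[[[0,0,0],[0,0.001,0.0002],0],[[0,0,0],[0,0.001,0.0002],0]]' 10 >/dev/null; python3 -c "
from g import *
show()"
```

```text
t 10.15 tcp [ 0.6297 -0.0506  0.0373] yaw -0.0567 tilt 0.195 F [-8.1  0.3  2.3] open 0.273 q [ 0.3   1.   -0.52  1.85  1.27  0.46  0.36]
```

The stop is solid: the force rises from about 3 to 8 N with no further advance, and the nose is about 53 mm in. I'll hold, open and back off.

```bash
python3 -m pendant '[[[0,0,0],[0,0,0],0],[[0,0,0],[0,0,0],0],[[0,0,0],[0,0,0],0],[[0,0,0],[0,0,0],0.6],[[0,0,0],[0,0,0],0.6],[[0,0,0],[0,0,0],0.6],[[0,0,0],[0,0,0],0.6]]' 10 >/dev/null; python3 -c "
from g import *
show()"
python3 -m pendant '[[[0,0,0],[0,0,-0.02],0.6],[[0,0,0],[0,0,-0.05],0.6],[[0,0,0],[0,0,-0.09],0.6],[[0,0,0],[0,0,-0.13],0.6],[[0,0,0],[0,0,-0.17],0.6],[[0,0,0],[0,0,-0.2],0.6],[[0,0,0],[0,0,-0.2],0.6],[[0,0,0],[0,0,-0.2],0.6]]' >/dev/null;python3 -c "
from g import *
show()
d=cam('wrist');save(d,'w4.png',(90,80,430,335),2.3)
f=np.array([np.cos(-.057),np.sin(-.057),0]);o=np.array([.662,-.0525,0])
for p in [o+[0,0,.032],o+[0,0,.105],o+.03*f+[0,0,.141],o-.0363*f+[0,0,.057]]:print((proj(d,p)-[90,80])*2.3)"
```

```text
t 10.85 tcp [ 0.6328 -0.0507  0.038 ] yaw -0.0572 tilt 0.201 F [-0.4  0.5  0.1] open 0.595 q [ 0.3   1.   -0.52  1.85  1.27  0.45  0.36]
t 11.65 tcp [ 0.5924 -0.0489  0.234 ] yaw -0.0576 tilt 0.2 F [ 0.7 -0.8 -0.2] open 0.603 q [ 0.48  0.7  -0.81  1.85  0.85  0.73  0.72]
[387.18547632 245.05529701]
[387.51218203 318.7513818 ]
[387.72088843 419.65706423]
[387.2683808  206.62511651]
```

View pics/w4.png

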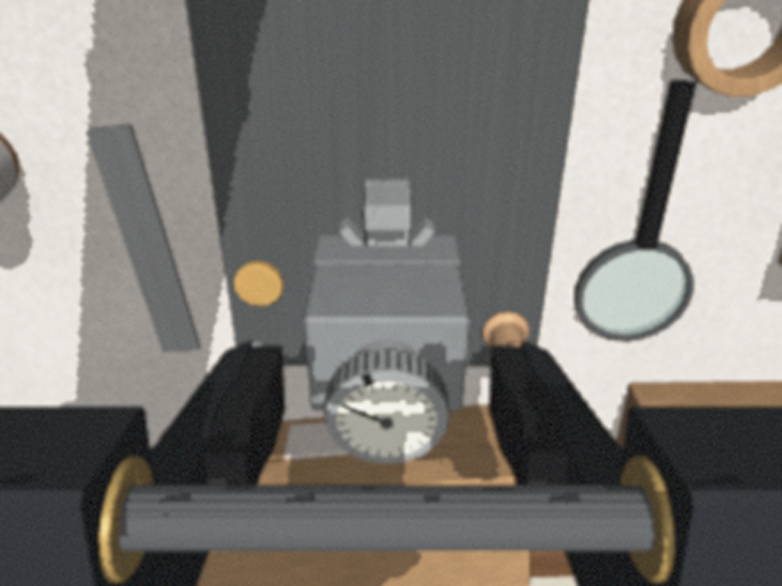

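The view shows the tab still at its deepest position: its rear top edge is at about y=205, against 206 predicted. The dial centre is near (386,423), the pointer tip near (330,403) and the zero mark near (369,380).

```bash
python3 -c "
from g import *
d=load('wrist');g=lambda x,y,z:ray(d,x/2.3+90,y/2.3+80,z)[:2]
c=g(386,423,.143);print('c',c,'pred',.662+.03*np.cos(.057),-.0525-.03*np.sin(.057))
for n,p in dict(ptr=g(330,403,.143),mark=g(369,380,.141),markin=g(372,385,.141)).items():
  v=p-c;print(n,np.hypot(*v),np.arctan2(v[1],v[0]))
save(d,'dial.png',(225,215,295,290),8)
"
```

```text
c [ 0.69198511 -0.05499006] pred 0.6919512781935724 -0.05420907418541138
ptr 0.027338793512645582 -2.0801413816038914
mark 0.024423375417395813 -2.8935357558064667
markin 0.0213520474310324 -2.910332860115576
```

View pics/dial.png

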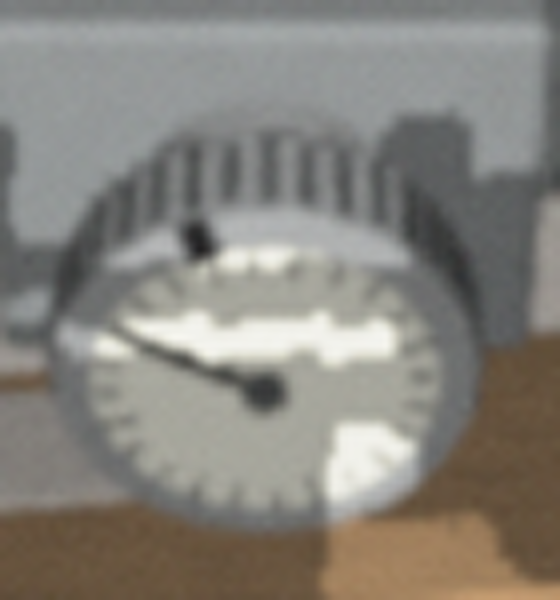

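```bash
python3 -c "
from g import *
d=load('wrist');g=lambda x,y,z:ray(d,x/8+225,y/8+215,z)[:2]
c=g(264,390,.143);print(c)
for n,p in dict(ptr=g(108,325,.143),mark=g(190,222,.141),markin=g(208,258,.141)).items():
  v=p-c;print(n,np.hypot(*v),np.arctan2(v[1],v[0]))
c=c.tolist();show()
for z in(.19,.12):rel((.692,-.0547,z),tgt(-.457,0))
"
```

```text
[ 0.69176806 -0.05479772]
ptr 0.02265674076935394 -2.143149594477633
mark 0.02778581350884073 -2.863463973226394
markin 0.02159085980449326 -2.869028587359014
t 11.7 tcp [ 0.5919 -0.0491  0.233 ] yaw -0.0575 tilt 0.198 F [ 0.2 -0.4  0.3] open 0.599 q [ 0.48  0.7  -0.81  1.85  0.85  0.73  0.72]
turn [ 0.1968 -0.0394  0.3982] shift [0.0001 0.0898 0.062 ]
turn [ 0.1968 -0.0394  0.3982] shift [0.0002 0.0759 0.1306]
```

```bash
python3 -m pendant '[[[0.05,-0.01,0.1],[0,0.03,0.01],1],[[0.1,-0.02,0.2],[0,0.06,0.03],1],[[0.15,-0.03,0.3],[0,0.09,0.05],1],[[0.197,-0.039,0.398],[0,0.09,0.062],1],[[0.197,-0.039,0.398],[0,0.09,0.062],1],[[0.197,-0.039,0.398],[0,0.09,0.062],1],[[0.197,-0.039,0.398],[0,0.09,0.062],1]]' 12 >/dev/null; python3 -c "
from g import *
show()
rel((.692,-.0547,.12),tgt(-.457,0))
"
```

```text
t 12.4 tcp [ 0.6916 -0.0539  0.1908] yaw -0.4535 tilt 0.001 F [0.3 0.7 0.7] open 1.0 q [ 0.35  0.93 -0.72  1.37  0.64  1.08  0.64]
turn [ 0.0002 -0.0008  0.0035] shift [-0.0006  0.0007  0.0708]
```

Next I descend around the bezel and close on it.

```bash
python3 -m pendant '[[[0,0,0],[-0.0006,0.0007,0.03],1],[[0,0,0],[-0.0006,0.0007,0.055],1],[[0,0,0],[-0.0006,0.0007,0.07],1],[[0,0,0],[-0.0006,0.0007,0.07],1],[[0,0,0],[-0.0006,0.0007,0.07],0],[[0,0,0],[-0.0006,0.0007,0.07],0],[[0,0,0],[-0.0006,0.0007,0.07],0],[[0,0,0],[-0.0006,0.0007,0.07],0],[[0,0,0],[-0.0006,0.0007,0.07],0],[[0,0,0],[-0.0006,0.0007,0.07],0]]' 12 >/dev/null; python3 -c "
from g import *
show()
"
```

```text
t 13.4 tcp [ 0.693  -0.0554  0.1214] yaw -0.4565 tilt 0.001 F [-0.8 -0.4  5.3] open 0.624 q [ 0.33  1.01 -0.68  1.41  0.7   0.97  0.6 ]
```

Gripped: the opening of 55 mm matches the 56 mm bezel. I'll turn it anticlockwise by 0.72 rad.

```bash
python3 -m pendant '[[[0,0,-0.08],[0,0,0],0],[[0,0,-0.16],[0,0,0],0],[[0,0,-0.24],[0,0,0],0],[[0,0,-0.32],[0,0,0],0],[[0,0,-0.4],[0,0,0],0],[[0,0,-0.48],[0,0,0],0],[[0,0,-0.56],[0,0,0],0],[[0,0,-0.64],[0,0,0],0],[[0,0,-0.72],[0,0,0],0],[[0,0,-0.72],[0,0,0],0]]' 12 >/dev/null; python3 -c "
from g import *
show()
"
```

```text
t 14.4 tcp [ 0.6932 -0.0542  0.1214] yaw 0.2647 tilt 0.003 F [-1.8  1.7  4.3] open 0.63 q [ 0.4   1.05 -0.84  1.41  0.84  1.05  1.23]
```

```bash
python3 -m pendant '[[[0,0,0],[0,0,0],0],[[0,0,0],[0,0,0],0],[[0,0,0],[0,0,0],1],[[0,0,0],[0,0,0],1],[[0,0,0],[0,0,0],1],[[0,0,0],[0,0,0],1],[[0,0,0],[0,0,-0.03],1],[[0,0,0],[0,0,-0.06],1],[[0,0,0],[0,0,-0.09],1]]' 12 >/dev/null; python3 -c "
from g import *
show()
rel((.592,-.049,.234),tgt(-.057,.2))
"
```

```text
t 15.3 tcp [ 0.6926 -0.0551  0.2114] yaw 0.2637 tilt 0.001 F [-0.1  0.1  0.6] open 0.999 q [ 0.41  0.95 -0.89  1.34  0.75  1.19  1.29]
turn [-0.1983 -0.0333  0.3195] shift [ 0.0322 -0.0955 -0.0226]
```

Back to the earlier viewpoint to check both the bezel and the blade.

```bash
python3 -m pendant '[[[-0.05,-0.008,0.08],[0.008,-0.024,-0.02],1],[[-0.1,-0.016,0.16],[0.016,-0.048,-0.0226],1],[[-0.15,-0.025,0.24],[0.024,-0.072,-0.0226],1],[[-0.198,-0.033,0.32],[0.032,-0.0955,-0.0226],1],[[-0.198,-0.033,0.32],[0.032,-0.0955,-0.0226],1],[[-0.198,-0.033,0.32],[0.032,-0.0955,-0.0226],1],[[-0.198,-0.033,0.32],[0.032,-0.0955,-0.0226],1]]' >/dev/null; python3 -c "
from g import *
show()
d=cam('wrist');save(d,'dial2.png',(215,145,305,290),4.1*1.0)
im=np.array(d['image'])[:,:,::-1]
A=cv2.resize(im[205:290,215:305],None,fx=6.5,fy=6.5,interpolation=cv2.INTER_CUBIC);B=cv2.resize(im[145:205,235:275],None,fx=5,fy=5,interpolation=cv2.INTER_CUBIC)
C=np.zeros((A.shape[0],A.shape[1]+B.shape[1],3),np.uint8);C[:,:A.shape[1]]=A;C[:B.shape[0],A.shape[1]:]=B
cv2.imwrite('pics/dial2.png',C);print(A.shape,C.shape)"
```

```text
t 16.0 tcp [ 0.5939 -0.0492  0.2337] yaw -0.058 tilt 0.201 F [ 0.8  0.  -0.1] open 1.002 q [ 0.48  0.7  -0.81  1.85  0.85  0.73  0.73]
(552, 585, 3) (552, 785, 3)
```

View pics/dial2.png

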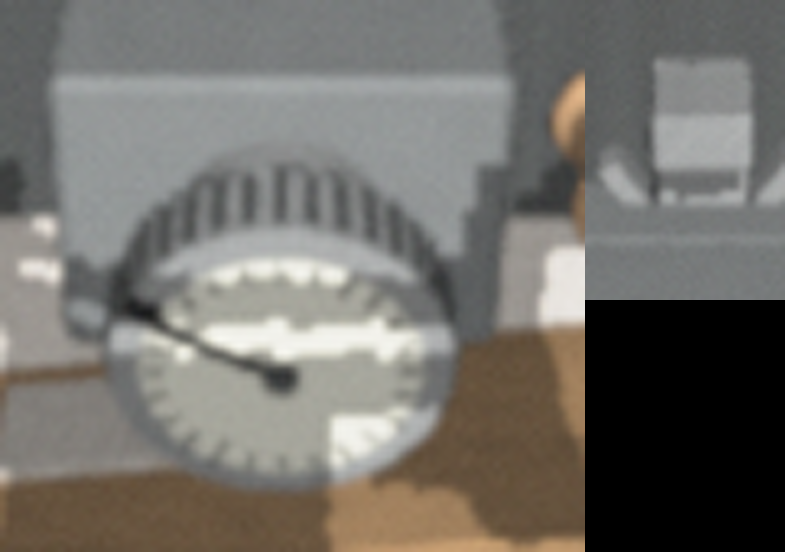

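The zero mark, at about (130,302) to (157,320), now continues the pointer, with its centre at (281,377). The tab is still seated. A numeric check:

```bash
python3 -c "
from g import *
d=load('wrist');g=lambda x,y,z:ray(d,x/6.5+215,y/6.5+205,z)[:2]
c=g(281,377,.143);print(c)
for n,p in dict(pmid=g(215,347,.143),tip=g(160,320,.143),markout=g(130,301,.141),markmid=g(143,309,.141)).items():
  v=p-c;print(n,np.hypot(*v),np.arctan2(v[1],v[0]))
t=lambda x,y,z:ray(d,(x-585)/5+235,y/5+145,z)[:2]
f=np.array([np.cos(-.057),np.sin(-.057)]);o=np.array([.662,-.0525]);l=np.array([-f[1],f[0]])
for p in(t(655,115,.057),t(752,115,.057)):print('tab rear top in gauge',(p-o)@f,(p-o)@l)
"
```

```text
[ 0.69202821 -0.05467547]
pmid 0.012133725628237443 -2.181796350003412
tip 0.022247342081490307 -2.1978314546512725
markout 0.02733691400107612 -2.1691828711479126
markmid 0.024817442359124173 -2.152944643093618
tab rear top in gauge -0.03724057091085095 -0.01102262060763721
tab rear top in gauge -0.03718492041709022 0.011827466170022278
```

The mark is about 0.7 mm from the pointer. The image puts the nose about 1 mm shallower than the feel did. With time in hand, I'll check seating by gently pushing the tab's rear face with shut fingers.

```bash
python3 -c "
from g import *
rel((.592,-.0485,.13),tgt(-.057,.2));rel((.600,-.049,.045),tgt(-.057,.2))
"
```

```text
turn [ 0.0021 -0.0009 -0.0015] shift [ 0.0004 -0.0227  0.101 ]
turn [ 0.0021 -0.0009 -0.0015] shift [ 0.0003 -0.0319  0.1859]
```

```bash
python3 -m pendant '[[[0,0,0],[0,-0.02,0.03],0],[[0,0,0],[0,-0.0227,0.06],0],[[0,0,0],[0,-0.0227,0.09],0],[[0,0,0],[0,-0.0227,0.101],0],[[0,0,0],[0,-0.0227,0.101],0],[[0,0,0],[0,-0.0227,0.101],0],[[0,0,0],[0,-0.0227,0.101],0],[[0,0,0],[0,-0.0319,0.14],0],[[0,0,0],[0,-0.0319,0.186],0],[[0,0,0],[0,-0.0319,0.186],0]]' 10 >/dev/null; python3 -m pendant '[[[0,0,0],[0,0,0],0],[[0,0,0],[0,0.0029,0.0006],0],[[0,0,0],[0,0.0059,0.0012],0],[[0,0,0],[0,0.0059,0.0012],0]]' > /dev/null; python3 -c "
from g import *
show();
o=np.array([.662,-.0525]);f=np.array([np.cos(-.057),np.sin(-.057)]);print((r.get_state()['tool_pos'][:2]-o)@f)"
```

```text
t 17.45 tcp [ 0.6056 -0.05    0.0467] yaw -0.0584 tilt 0.203 F [-0.8 -0.4  0. ] open 0.002 q [ 0.27  0.95 -0.46  1.93  1.35  0.38  0.25]
-0.05646992300055505
```

```bash
python3 -m pendant '[[[0,0,0],[0,0.002,0.0004],0],[[0,0,0],[0,0.004,0.0008],0],[[0,0,0],[0,0.006,0.0012],0],[[0,0,0],[0,0.006,0.0012],0]]' >/dev/null; python3 -c "
from g import *
show()"
```

```text
t 17.85 tcp [ 0.6104 -0.0502  0.0446] yaw -0.0577 tilt 0.199 F [-0.2  0.2 -0.3] open 0.005 q [ 0.28  0.96 -0.47  1.92  1.32  0.4   0.29]
```

```bash
python3 -m pendant '[[[0,0,0],[0,0.001,0.0002],0],[[0,0,0],[0,0.001,0.0002],0]]' >/dev/null; python3 -c "
from g import *
show()"
```

```text
t 18.05 tcp [ 0.6111 -0.0502  0.0445] yaw -0.0574 tilt 0.199 F [-0.7 -0.4 -0.3] open 0.007 q [ 0.28  0.96 -0.47  1.91  1.31  0.4   0.29]
```

```bash
python3 -m pendant '[[[0,0,0],[0,0.001,0.0002],0],[[0,0,0],[0,0.001,0.0002],0]]' >/dev/null; python3 -c "
from g import *
show()"
```

```text
t 18.25 tcp [ 0.6123 -0.0502  0.0446] yaw -0.0574 tilt 0.199 F [-0.3 -0.6 -0.5] open 0.007 q [ 0.28  0.96 -0.47  1.91  1.31  0.4   0.3 ]
```

```bash
python3 -m pendant '[[[0,0,0],[0,0.001,0.0002],0],[[0,0,0],[0,0.001,0.0002],0]]' >/dev/null; python3 -c "
from g import *
show()"
```

```text
t 18.45 tcp [ 0.6132 -0.0503  0.0446] yaw -0.0575 tilt 0.199 F [-0.7  1.8 -0.3] open 0.006 q [ 0.28  0.96 -0.47  1.91  1.31  0.4   0.3 ]
```

```bash
python3 -m pendant '[[[0,0,0],[0,0.001,0.0002],0],[[0,0,0],[0,0.001,0.0002],0]]' >/dev/null; python3 -c "
from g import *
show()"
```

```text
t 18.65 tcp [ 0.6135 -0.0503  0.0445] yaw -0.0573 tilt 0.198 F [-1.6  0.7 -0.2] open 0.007 q [ 0.28  0.96 -0.48  1.91  1.3   0.41  0.31]
```

```bash
python3 -m pendant '[[[0,0,0],[0,0.001,0.0002],0],[[0,0,0],[0,0.001,0.0002],0]]' >/dev/null; python3 -c "
from g import *
show()"
```

```text
t 18.85 tcp [ 0.6138 -0.0503  0.0444] yaw -0.0572 tilt 0.197 F [-5.3  1.   3.6] open 0.009 q [ 0.28  0.96 -0.48  1.9   1.3   0.41  0.31]
```

```bash
python3 -m pendant '[[[0,0,0],[0,0.001,0.0002],0],[[0,0,0],[0,0.001,0.0002],0]]' >/dev/null; python3 -c "
from g import *
show()"
```

```text
t 19.05 tcp [ 0.6139 -0.0504  0.0443] yaw -0.0571 tilt 0.195 F [-7.5  0.3  5.7] open 0.005 q [ 0.28  0.96 -0.48  1.9   1.29  0.41  0.32]
```

```bash
python3 -m pendant '[[[0,0,0],[0,0.001,0.0002],0],[[0,0,0],[0,0.001,0.0002],0]]' >/dev/null; python3 -c "
from g import *
show()"
```

```text
t 19.25 tcp [ 0.614  -0.0504  0.0442] yaw -0.057 tilt 0.194 F [-9.5  1.6  7.3] open 0.006 q [ 0.28  0.97 -0.48  1.9   1.29  0.41  0.33]
```

The force goes from first touch to solid with under 0.7 mm of travel, so the blade had stayed home. I'll withdraw and hand in.

```bash
python3 -m pendant '[[[0,0,0],[0,-0.004,-0.0008],0],[[0,0,0],[0,-0.012,-0.0024],0],[[0,0,0],[0,-0.03,-0.006],0],[[0,0,0],[0,-0.04,-0.04],0],[[0,0,0],[0,-0.04,-0.08],0],[[0,0,0],[0,-0.03,-0.12],0],[[0,0,0],[0,-0.009,-0.186],0],[[0,0,0],[0,-0.009,-0.186],0],[[0,0,0],[0,-0.009,-0.186],0],[[0,0,0],[0,-0.009,-0.186],0]]' >/dev/null; python3 -c "
from g import *
show()
d=cam('wrist');im=np.array(d['image'])[:,:,::-1];cv2.imwrite('pics/end.png',cv2.resize(im[60:300,90:430],None,fx=2.3,fy=2.3,interpolation=cv2.INTER_CUBIC))"
```

```text
t 20.25 tcp [ 0.5717 -0.0485  0.2251] yaw -0.0582 tilt 0.2 F [-0.5 -0.1 -0.1] open 0.003 q [ 0.45  0.67 -0.74  1.92  0.84  0.65  0.71]
```

View pics/end.png

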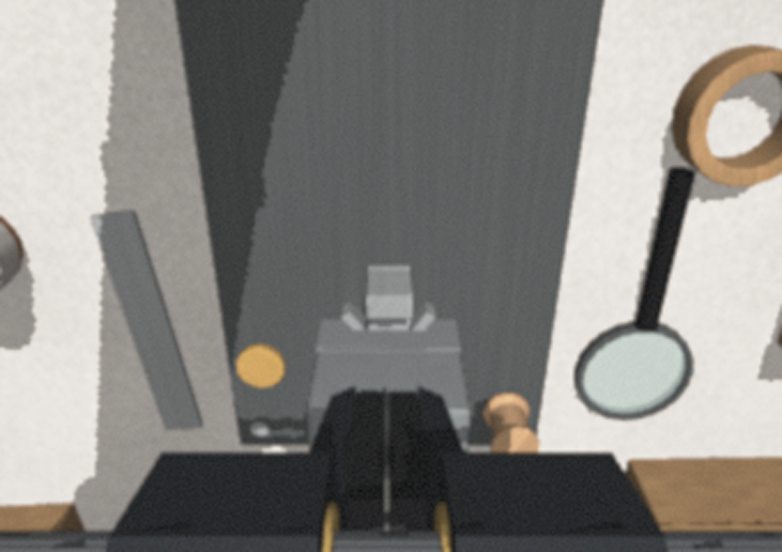

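The final view shows the blade straight in the throat, with the tab at about (389,290), and the bystanders in place. The gripper touches nothing but hides the dial.

```bash
python3 -c "
from plant import r
print(r.finish_job())"
```

```text
the job is handed in; nothing more can be done
None
```

I slid the setting blade nose first into the throat until the stop felt solid, then turned the bezel 0.72 rad anticlockwise to bring its zero mark to the pointer. I handed the job in at about 20 s.

- **Blade:** by feel the nose is about 53 mm inside the mouth. The image check read about 1 mm less. A gentle push of about 10 N on the tab's rear face afterwards went solid within 0.7 mm, so the blade had not sprung back.
- **Bezel:** in the last dial picture the zero mark was about 0.7 mm from the pointer, against the 3 mm allowed. I took that picture before the final push on the blade. The shut fingers hid the dial in the closing view, so I did not check it again.
- **Other items:** in the closing view the disc, spool, magnifier, tape roll and rule look undisturbed. The card box and jar were largely out of frame. The arm stood clear, with no force reading beyond noise.

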